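Pair the library's pen barcode reader with its base station

TASK

Pair the pen barcode reader with its base station: take the pen out of its holder and, keeping it upright with its steel nose down, hold it still two to five centimetres above the middle of the green-bordered label on the setup card for two seconds. Then put its nose through the orange-ringed hole in the base station and press the recessed red button well down; the program finishes while the gripper still holds the pen and keeps the button down with it. Leave the stamp, the books, the yellow flask and the glue bottle where they are.

Things in the scene. Friction and masses are not known exactly. Their poses are not given: they have to be found in the camera images.
- pen: Pen barcode reader, 60 g (varies), standing loose and upright in the holder. Black square grip part 20 x 20 mm in section and 95 mm long with an orange band near the top; below it a round steel nose 9 mm in diameter and 45 mm long. Origin at the end of the nose, z up along the pen (the grip part spans z = 45 to 140 mm), x and y square to the flat sides.
- pen_tip (a point): End of the pen's steel nose (same point as the pen's origin).
- pen_grip (a point): Point on the pen's axis 110 mm from the end of the nose (30 mm below its top), a good place to grip it.
- holder: Fixed grey holder block, 60 x 60 mm and 50 mm high, origin under its centre, z up. A 14 mm round hole goes straight down through its middle; the pen's nose stands in it and the square shoulder of the grip part rests on the block's top, the nose end 5 mm above the desk. Lift the pen 50 mm straight up to clear it.
- card: White setup card fixed flat on the desk, 70 mm (x) by 150 mm (y), 6 mm thick, origin under its centre, z up. It carries two printed bar patterns with coloured borders: green in the half towards its +y, blue in the half towards its -y.
- green_label (a point): Middle of the green-bordered label (56 x 62 mm with its border, flat), on the card's top face 6 mm above the desk; z up.
- station: Fixed base station, white flat box 110 mm (x) by 150 mm (y), 45 mm high, origin under its centre, z up. Its flat top has a round hole 17 mm in diameter ringed in orange, at x = -25, y = 35 mm in its frame, with the red button in it. Station and card change sides from run to run.
- aperture (a point): Centre of the hole's mouth, on the station's top face, 45 mm above the desk; the hole goes straight down.
- pair_button_top (a point): Centre of the red button's top face, 13 mm in diameter, 18 mm below the mouth of the hole when not pressed; moves down with the button.
- pair_button (a joint): How far the red button is pressed down, m: 0 free, 0.008 at its stop. It starts to give at about 1.8 N, is down 5 mm at 4.4 N and reaches its stop at 6 N, and springs back when let go. Pressed means more than 5 mm.
- stamp: Date stamp, black and blue, 40 x 60 mm, 92 mm high, loose, origin under its centre.
- books: Stack of three picture books, about 150 x 120 mm, 48 mm high, loose, origin under its centre.
- flask: Yellow drinking flask, 66 mm in diameter, 190 mm high, loose, origin under its centre.
- glue: Black glue bottle with red cap, 40 mm in diameter, 100 mm high, loose, origin under its centre.

How it is judged:
By the outcome, as a careful person would: the job done as asked, in the order asked, and still so for the second after the job is handed in, while the arm keeps its last pose, push and grip.
It also fails if it takes over 64 s, if anything falls off the work surface, if the arm or the gripper's body presses on something with over 40 N, if the wrist force passes 120 N, or if a joint passes its speed limit or range.

ROBOT

A 7-joint arm with a two-finger parallel gripper is mounted at the origin on the work surface. World frame = base frame: x ahead of the robot, y to its left, z up, the work surface at z = 0. Lengths are in m, angles in rad, forces in N, time in s.
With the tool pointing down it reaches from about 0.4 to 0.9 m from the base axis. Payload 5.5 kg.
Tool frame: the origin (TCP) lies at the very end of the fingers, on their centre line; the grasp point (between the pads) lies 19 mm behind it; z points along the fingers, y is the line along which they close (so a half turn about z gives the same grasp; the last joint's range is limited). The gripper opens to 85 mm and grips with 20 to 120 N. Pads are 22 mm wide; open, the fingers measure 114 mm over their backs; the gripper's body (76 mm by 85 mm) begins 54 mm behind the grasp point. The pads swing forward as they close: fully open they stand 13 mm farther back than shut.
Start: joints at [-0.965, 0.501, -0.427, 1.55, 0.221, 1.138, -0.21], TCP at [0.218, 0.612, 0.231] pointing down, gripper open.
Joint ranges: [-2.88, 2.88], [-0.31, 2.03], [-1.54, 1.56], [0.2, 2.42], [-1.41, 4.55], [0.19, 2.02], [-2.57, 2.57]. Speed limits (rad/s): [2.57, 2.57, 3.14, 3.14, 3.14, 3.14, 3.14].

INTERFACE

Orientations are given as [roll, pitch, yaw] about the fixed x, y, z axes, in that order (R = Rz(yaw) Ry(pitch) Rx(roll)).
In Python, from bench import ctrl, cams gives the robot as it stands.
- The arm moves only by the tool step_arm, never from a script. Its argument "targets" is a list of rows, each an object of numbers: "tx", "ty", "tz": the shift along the tool's x, y, z scaled (see below); "wx", "wy", "wz": the turn, a rotation vector about the tool's x, y, z scaled (see below); "grip": the closure, from 0 (fully open) to 1 (shut). A call has 1 to 12 rows; each row shifts and turns the commanded pose from where the row before left it, along the tool's axes as they then stand; what a row does not reach is not made up. The controller multiplies each number of a shift by 0.05 m and each number of a turn by 0.1 rad. A row lasts 1/10 s, in which the tool goes at most 50 mm and 8.59 degrees, less where a joint would pass 70% of its speed; a pose out of reach is approached as far as the arm can. A call with a number of a shift or a turn outside -1 to 1 is refused whole. A call with a gripper value outside its range is refused whole. The fingers move at their own pace and stop on an object; "squeeze" is the grip in N (left out, the last holds). Time passes only in rows, so rows that do not move let the fingers close. It gives the time, the measured TCP pose, the force, the opening and the grip force at its end, in the units of the state.
- ctrl.get_obs(): the state, without advancing time (a new reading comes with each control period).
- cams.grab_frame(name): name is "scene" or "top"; returns a dict with "img" (384x512x3 uint8, red, green, blue), "depth" (384x512 float32, m along the optical axis (not along the pixel's ray), 0 where there is no reading), "intrinsics" (3x3 intrinsics, pixels), "rvec" (rotation vector, rad) and "tvec" (3), from world to camera coordinates, as OpenCV has them. Camera axes: x right, y down, z forward; pixel columns grow to the right and rows downward; lengths in m; the calibration is good to about 2 mm. A picture is of the moment at which its call begins.
- ctrl.sign_off(): hands the job in; it is judged then, once.
The state is a dict: "t": time; "joint_positions": joint angles; "qd": joint speeds; "joint_torque": joint torques, N m; "tool_pos": TCP position; "tool_rot": TCP orientation; "wrist_force": force on the tool from outside, world axes, zero at the start; "wrist_torque": the same for the moment, N m; "grip_width": opening from 0.0 (shut) to 1.0 (fully open); "grasp_force": force on a finger pad.
Only numpy, scipy, OpenCV 4.12 (cv2) and the standard library are available. Lean on these libraries where they do the work, as an engineer would, in place of code of your own. Each camera call takes 0.05 s, during which the arm holds its last target. There are 200 camera calls.

## Working session

There is one attempt and no reset: what is moved stays moved. The work goes in short steps, Python scripts to look and compute and a tool call to move; the robot and the scene stay as the last step left them, time stands still between calls to the robot, and variables do not carry over. Pictures are saved under pics/ and viewed, at most 10 in all, crops included, and the job is handed in when it is done.

Besides the shell and the picture viewer there is one more tool, called after "Request:" as name(argument=value, ...) on one line, values as JSON. step_arm: Moves the arm, as the interface text tells. Shifts and turns lie within -1 to 1; 1 stands for 0.05 m of shift or 0.1 rad of turn. Its arguments: {"type":"object","properties":{"targets":{"type":"array"},"squeeze":{"type":"number"}},"required":["targets"]}

```bash
mkdir -p pics
cat > h.py <<'E'
import numpy as np, cv2
from bench import ctrl, cams
def grab(n):
    f=cams.grab_frame(n); f['R']=cv2.Rodrigues(np.array(f['rvec'],float))[0]; f['t']=np.array(f['tvec'],float).ravel(); f['K']=np.array(f['intrinsics'],float); return f
def ray(f,u,v,z):
    d=f['R'].T@np.linalg.solve(f['K'],[u,v,1.]); c=-f['R'].T@f['t']; return c+d*(z-c[2])/d[2]
def cloud(f):
    v,u=np.mgrid[:384,:512]; d=f['depth']; p=np.stack([u*d,v*d,d],-1)@np.linalg.inv(f['K']).T
    return (p-f['t'])@f['R']
def save(f,n): cv2.imwrite('pics/'+n,f['img'][:,:,::-1])
E
python3 - <<'E'
from h import *
o=ctrl.get_obs();print({k:np.round(v,3) for k,v in o.items()})
for n in('scene','top'):
    f=grab(n);save(f,n+'.png');np.savez(n+'.npz',**f);print(n,-f['R'].T@f['t'],f['K'][0,0])
E
```

```text
{'t': np.float64(0.0), 'joint_positions': array([-0.965,  0.502, -0.427,  1.551,  0.221,  1.138, -0.21 ]), 'qd': array([ 0.001, -0.   , -0.   ,  0.001,  0.   , -0.001, -0.001]), 'joint_torque': array([-1.0000e-03, -5.6951e+01, -5.8170e+00, -2.8094e+01,  1.1000e-02,
        1.2000e-02,  0.0000e+00]), 'tool_pos': array([0.218, 0.612, 0.23 ]), 'tool_rot': array([-3.14 , -0.   ,  2.799]), 'wrist_force': array([-0.663,  0.781,  0.116]), 'wrist_torque': array([ 0.022,  0.012, -0.054]), 'grasp_force': np.float64(0.0), 'grip_width': np.float64(0.997)}
scene [1.15857318 0.71509026 0.70921587] 389.7115139285515
top [0.44754417 0.01371546 1.3739936 ] 426.84129852195525
```

View pics/scene.png

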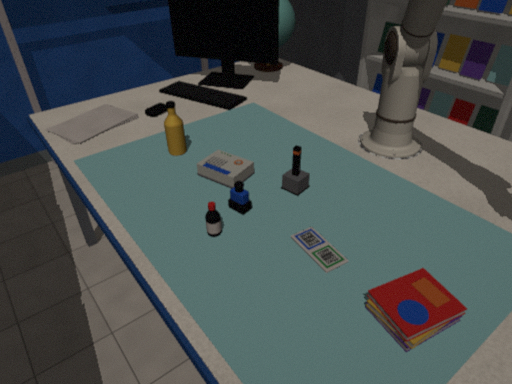

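View pics/top.png

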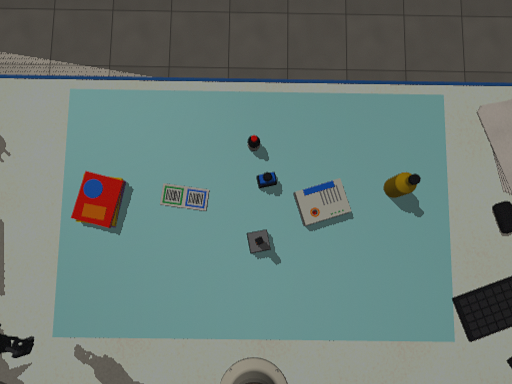

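The scene view has the pen upright in its holder at about (296,165). In the top view, the pen and holder are at (259,241), the green label at (173,195), the orange ring at (315,212), the stamp at (267,179), the glue at (254,142), the flask at (402,185) and the books at (98,200).

Run:
```python
from h import *
T=dict(np.load('top.npz'));S=dict(np.load('scene.npz'))
def comps(f,m,roi,mn=8):
    k=np.zeros(m.shape,np.uint8);u0,v0,u1,v1=roi;k[v0:v1,u0:u1]=m[v0:v1,u0:u1]
    n,l,s,c=cv2.connectedComponentsWithStats(k)
    return [(s[i,4],c[i],cv2.minAreaRect(np.argwhere(l==i)[:,::-1].astype(np.float32))) for i in range(1,n) if s[i,4]>=mn]
def ang(f,box,z):
    p=np.array([ray(f,*q,z)[:2] for q in cv2.boxPoints(box)]);e=[p[1]-p[0],p[2]-p[1]]
    return p.mean(0).round(4),[(round(float(np.linalg.norm(a)),4),round(float(np.degrees(np.arctan2(a[1],a[0]))),1)) for a in e]
for nm,f in(('top',T),('scene',S)):
    h=cv2.cvtColor(f['img'],cv2.COLOR_RGB2HSV);H,s,V=[h[...,i].astype(int) for i in range(3)]
    print(nm)
    R={'top':dict(card=(150,175,220,220),st=(285,170,360,235),hol=(240,222,280,260)),'scene':dict(card=(280,220,355,275),st=(190,145,260,190),hol=(275,140,315,200))}[nm]
    for lab,m,roi,z in(('green',(H>35)&(H<80)&(s>90)&(V<200),R['card'],.006),('card',(s<60)&(V>110),R['card'],.006),('ring',((H<15)|(H>170))&(s>120)&(V>90),R['st'],.045),('station',(s<60)&(V>100),R['st'],.045),('orangeband',(H<20)&(s>120)&(V>70),R['hol'],.13),('holder',(s<70)&(V>50)&(V<150),R['hol'],.05),('pen',(V<50),R['hol'],.145)):
        for a,c,b in comps(f,m,roi):print(lab,a,c.round(1),ray(f,*c,z).round(4),ang(f,b,z))
C=cloud(T)
for u,v in((259,241),(260,240),(315,212),(330,203),(254,235),(173,195)):print((u,v),C[v,u].round(4))
big=np.hstack([cv2.resize(T['img'][222:262,235:290],None,fx=7,fy=7,interpolation=0),cv2.resize(T['img'][175:230,290:355],None,fx=5.09,fy=5.09,interpolation=0)[:280]])
sc=cv2.resize(S['img'][140:200,190:330],None,fx=5,fy=5,interpolation=0)
w=max(big.shape[1],sc.shape[1]);p=lambda a:np.pad(a,((0,0),(0,w-a.shape[1]),(0,0)))
cv2.imwrite('pics/c1.png',np.vstack([p(big),p(sc)])[:,:,::-1]);print(big.shape,sc.shape)
```

```text
top
green 96 [172.8 195. ] [0.6062 0.268  0.006 ] (array([0.6063, 0.2683]), [(0.0535, -5.8), (0.0613, -97.4)])
card 355 [183.2 196.2] [0.6029 0.2345 0.006 ] (array([0.6015, 0.2326]), [(0.0732, -5.7), (0.1511, -97.4)])
card 107 [172.8 194.8] [0.6069 0.2681 0.006 ] (array([0.6067, 0.2683]), [(0.0446, -4.8), (0.0501, -96.4)])
card 46 [196.  193.6] [0.612  0.1935 0.006 ] (array([0.609 , 0.1934]), [(0.0451, -89.2), (0.0227, -178.4)])
card 8 [172.5 195. ] [0.6063 0.2689 0.006 ] (array([0.6063, 0.2689]), [(0.0032, -89.2), (0.013, -177.9)])
card 51 [195.3 202.1] [0.5844 0.1948 0.006 ] (array([0.5875, 0.1958]), [(0.0252, -10.6), (0.0494, -101.8)])
ring 38 [314.6 212. ] [ 0.5544 -0.1833  0.045 ] (array([ 0.5544, -0.1831]), [(0.0282, -89.2), (0.025, 179.6)])
station 1306 [323.3 202.9] [ 0.5833 -0.2109  0.045 ] (array([ 0.5902, -0.2096]), [(0.1537, -72.2), (0.1126, -163.8)])
holder 503 [260.3 243.8] [ 0.4538 -0.0147  0.05  ] (array([ 0.4491, -0.022 ]), [(0.09, -79.8), (0.0964, -170.1)])
pen 52 [259.1 240.8] [ 0.4619 -0.0092  0.145 ] (array([ 0.4612, -0.0089]), [(0.0205, -62.8), (0.0204, -152.7)]
[... 656 characters left out ...]
), (0.0175, 47.3)])
holder 1838 [294.2 167.8] [ 0.4394 -0.0385  0.05  ] (array([ 0.4323, -0.0451]), [(0.1371, 140.6), (0.3466, 45.4)])
pen 37 [296.8 148.4] [ 0.4666 -0.0029  0.145 ] (array([ 0.4675, -0.0033]), [(0.0205, 140.7), (0.0293, 47.1)])
pen 162 [295.9 165. ] [0.5298 0.0625 0.145 ] (array([0.5262, 0.0588]), [(0.0228, 140.7), (0.1188, 47.1)])
pen 300 [295.6 184.9] [0.5945 0.1321 0.145 ] (array([0.5952, 0.1294]), [(0.0722, 145.6), (0.0824, 47.6)])
(259, 241) [ 0.4611 -0.0089  0.1451]
(260, 240) [ 0.464  -0.0116  0.1495]
(315, 212) [ 0.556  -0.1875  0.0256]
(330, 203) [ 0.5838 -0.2327  0.0403]
(254, 235) [0.4804 0.005  0.0505]
(173, 195) [0.606  0.2668 0.009 ]
(280, 716, 3) (300, 700, 3)
```

View pics/c1.png

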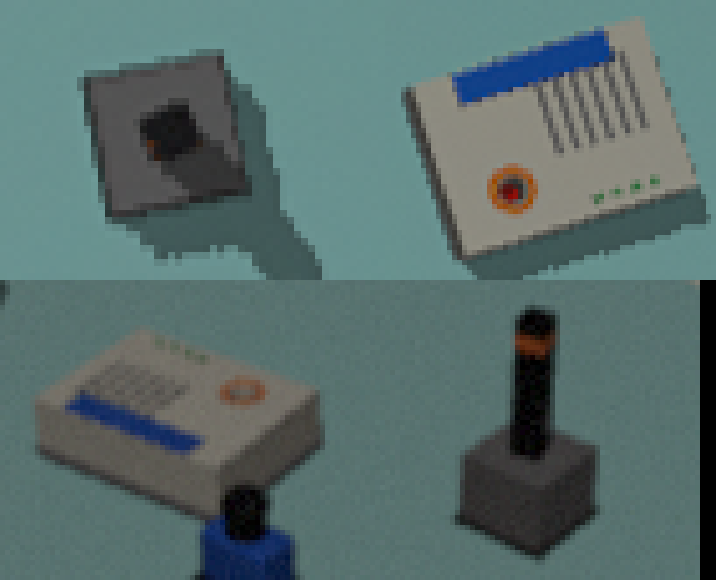

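The crops show the holder turned about 10°, the pen near the middle of its top, and the station's orange ring with the red button inside it. Next I need the pen's yaw and refined points.

Run:
```python
from h import *
T=dict(np.load('top.npz'));S=dict(np.load('scene.npz'))
c=np.array([(83,78),(222,52),(248,188),(108,215)])/7+[234.5,221.5]
p=np.array([ray(T,*q,.05)[:2] for q in c]);print('holder',p.mean(0).round(4),[np.degrees(np.arctan2(*(p[(i+1)%4]-p[i])[::-1])).round(1) for i in range(4)],np.linalg.norm(np.diff(p,axis=0),axis=1).round(3))
for n,f in(('top',T),('scene',S)):
    C=cloud(f);q=C[(C[...,2]>.06)&(C[...,2]<.16)&(abs(C[...,0]-.462)<.03)&(abs(C[...,1]+.009)<.03)]
    print(n,len(q),q.mean(0).round(4),cv2.minAreaRect(q[:,:2].astype(np.float32)*1000)); 
    if n=='scene':
        d=q[:,:2]-q[:,:2].mean(0);w,v=np.linalg.eigh(np.cov(d.T));print(np.sqrt(w),np.degrees(np.arctan2(*v[::-1,1])))
g=S['img'].mean(2)
for v in range(144,176,3):print(v,g[v,288:305].round().astype(int))
print(T['img'][234:250,252:270].mean(2).round().astype(int))
```

```text
holder [ 0.4637 -0.0079] [np.float64(-78.7), np.float64(-168.6), np.float64(101.5), np.float64(11.3)] [0.062 0.061 0.063]
top 53 [ 0.4635 -0.0078  0.1424] ((463.7664794921875, -7.986667633056641), (19.959800720214844, 20.17173194885254), 19.145957946777344)
scene 229 [ 0.4654 -0.0037  0.1081] ((462.49725341796875, -7.207977294921875), (21.976072311401367, 21.131845474243164), 23.49587059020996)
[0.004608   0.00710532] 145.81933783703792
144 [104 105 103 103 104 105 106 102  96 105 107 106 105 106 108 103 104]
147 [105 103 106 104  97  71  29   1   1  10   5  19  31  71 105 104 103]
150 [102 103 105 106  94  44  18  11   5  11   3   9  33  68 105 106 103]
153 [103 103 104 105  97  50  46  53  54  54  48  41  41  76 103 105 104]
156 [107 105 104  99  77  20   1   8   0   0   6  11  43  88 102 105 102]
159 [105 106 108  95  70  14   3   9   0   9  16  14  57  98 107 103 106]
162 [105 102 105  97  67  22   1   1  10   9   0   9  61 105 105 104 103]
165 [104 103 104  97  50  17   1  13   0  16  13  28  64 105 105 104 104]
168 [103 104 102  82  36  11   0   0  18  16  18  43  70 106 107 10
[... 333 characters left out ...]
83 83 79 54 79]
 [83 84 85 67 54 37 23 23 16 19 59 82 83 83 82 84 62 79]
 [83 85 74 39 24 24 23 26 22 22 32 82 84 83 83 84 66 80]
 [82 84 81 27 23 24 27 19 25 23 23 64 84 84 84 84 56 79]
 [83 83 87 47 24 22 24 25 26 21 22 38 62 84 85 84 64 80]
 [83 83 86 57 45 29 22 25 24 23 23 35 51 62 62 82 79 61]
 [83 82 84 78 54 27 23 21 19 28 37 48 51 50 49 83 85 61]
 [83 82 82 87 50 29 29 25 43 49 50 52 53 52 49 62 84 67]
 [83 83 83 84 76 77 51 46 53 52 54 52 51 52 52 51 64 55]
 [83 84 83 83 85 86 56 51 51 53 52 53 52 50 52 50 51 43]
 [83 83 84 83 84 84 76 76 53 50 52 51 53 51 52 52 52 47]
 [83 83 83 82 83 83 85 86 77 53 52 52 52 52 53 53 53 52]
 [83 84 83 84 84 83 82 85 86 78 56 52 49 40 38 34 37 47]]
```

Request:
step_arm(targets=[{"wz":0.94},{"wz":0.94},{"wz":0.94},{"wz":0.94},{"wz":0.94},{"wz":0.94},{"wz":0.94},{"wz":0.94},{"wz":0.94},{}], squeeze=30)

```text
invalid input at $.targets[0]: expected keys tx, ty, tz, wx, wy, wz, grip
```

```bash
cat > go.py <<'E'
import sys
from h import *
from scipy.spatial.transform import Rotation as Q
# usage: go.py x y z [yawdeg]: tool-axis units to go from measured pose to target (pointing down)
o=ctrl.get_obs();R=Q.from_euler('xyz',o['tool_rot'])
d=np.array([float(a) for a in sys.argv[1:4]])-o['tool_pos']
yaw=np.radians(float(sys.argv[4])) if len(sys.argv)>4 else o['tool_rot'][2]
w=(R.inv()*Q.from_euler('xyz',[np.pi,0,yaw])).as_rotvec()
print('t',round(float(o['t']),2),'pos',np.round(o['tool_pos'],4),'rot',np.degrees(o['tool_rot']).round(2),'grip',round(float(o['grip_width']),3),round(float(o['grasp_force']),1),'F',np.round(o['wrist_force'],1),'q',np.round(o['joint_positions'],2))
print('shift units',np.round(R.inv().apply(d)/.05,2),'turn units',np.round(w/.1,3))
E
python3 go.py .4635 -.008 .231 112
```

```text
t 0.1 pos [0.2183 0.6116 0.2304] rot [-1.7990e+02 -1.0000e-02  1.6036e+02] grip 0.999 0.0 F [-1.   0.7 -0.1] q [-0.96  0.5  -0.43  1.55  0.22  1.14 -0.21]
shift units [ -8.78 -10.02   0.  ] turn units [-1.700e-02  7.000e-03  8.441e+00]
```

Request:
step_arm(targets=[{"tx":0,"ty":0,"tz":0,"wx":0,"wy":0,"wz":0.94,"grip":0},{"tx":0,"ty":0,"tz":0,"wx":0,"wy":0,"wz":0.94,"grip":0},{"tx":0,"ty":0,"tz":0,"wx":0,"wy":0,"wz":0.94,"grip":0},{"tx":0,"ty":0,"tz":0,"wx":0,"wy":0,"wz":0.94,"grip":0},{"tx":0,"ty":0,"tz":0,"wx":0,"wy":0,"wz":0.94,"grip":0},{"tx":0,"ty":0,"tz":0,"wx":0,"wy":0,"wz":0.94,"grip":0},{"tx":0,"ty":0,"tz":0,"wx":0,"wy":0,"wz":0.94,"grip":0},{"tx":0,"ty":0,"tz":0,"wx":0,"wy":0,"wz":0.94,"grip":0},{"tx":0,"ty":0,"tz":0,"wx":0,"wy":0,"wz":0.94,"grip":0},{"tx":0,"ty":0,"tz":0,"wx":0,"wy":0,"wz":0,"grip":0}], squeeze=30)

```text
t: 1.1
tool_pos: [0.2183, 0.6118, 0.2308]
tool_rot: [-3.141, 0.001, 1.952]
wrist_force: [-0.1, 0.8, 0.0]
grip_width: 1.007
grasp_force: 0.0
```

Request:
step_arm(targets=[{"tx":-0.7,"ty":0,"tz":0,"wx":0,"wy":0,"wz":0,"grip":0},{"tx":-0.7,"ty":0,"tz":0,"wx":0,"wy":0,"wz":0,"grip":0},{"tx":-0.7,"ty":0,"tz":0,"wx":0,"wy":0,"wz":0,"grip":0},{"tx":-0.7,"ty":0,"tz":0,"wx":0,"wy":0,"wz":0,"grip":0},{"tx":-0.7,"ty":0,"tz":0,"wx":0,"wy":0,"wz":0,"grip":0},{"tx":-0.7,"ty":0,"tz":0,"wx":0,"wy":0,"wz":0,"grip":0},{"tx":-0.7,"ty":0,"tz":0,"wx":0,"wy":0,"wz":0,"grip":0},{"tx":-0.7,"ty":0,"tz":0,"wx":0,"wy":0,"wz":0,"grip":0},{"tx":-0.7,"ty":0,"tz":0,"wx":0,"wy":0,"wz":0,"grip":0},{"tx":-0.7,"ty":0,"tz":0,"wx":0,"wy":0,"wz":0,"grip":0},{"tx":0,"ty":0,"tz":0,"wx":0,"wy":0,"wz":0,"grip":0}])

```text
t: 2.2
tool_pos: [0.3508, 0.2825, 0.231]
tool_rot: [-3.141, 0.003, 1.948]
wrist_force: [0.2, -0.1, 0.3]
grip_width: 1.0
grasp_force: 0.0
```

```bash
python3 go.py .4635 -.008 .231 112
```

```text
t 2.2 pos [0.3508 0.2825 0.231 ] rot [-1.7996e+02  1.4000e-01  1.1163e+02] grip 1.0 0.0 F [ 0.2 -0.1  0.3] q [-0.63  0.12 -0.12  2.04  0.02  0.99 -0.38]
shift units [-6.23 -0.05  0.02] turn units [-0.007  0.025 -0.064]
```

Request:
step_arm(targets=[{"tx":-0.7,"ty":0,"tz":0,"wx":0,"wy":0,"wz":0,"grip":0},{"tx":-0.7,"ty":0,"tz":0,"wx":0,"wy":0,"wz":0,"grip":0},{"tx":-0.7,"ty":0,"tz":0,"wx":0,"wy":0,"wz":0,"grip":0},{"tx":-0.7,"ty":0,"tz":0,"wx":0,"wy":0,"wz":0,"grip":0},{"tx":-0.7,"ty":0,"tz":0,"wx":0,"wy":0,"wz":0,"grip":0},{"tx":-0.7,"ty":0,"tz":0,"wx":0,"wy":0,"wz":0,"grip":0},{"tx":-0.7,"ty":0,"tz":0,"wx":0,"wy":0,"wz":0,"grip":0},{"tx":-0.7,"ty":0,"tz":0,"wx":0,"wy":0,"wz":0,"grip":0},{"tx":-0.63,"ty":-0.05,"tz":0,"wx":0,"wy":0,"wz":0,"grip":0},{"tx":0,"ty":0,"tz":0,"wx":0,"wy":0,"wz":0,"grip":0},{"tx":0,"ty":0,"tz":0,"wx":0,"wy":0,"wz":0,"grip":0}])

```text
t: 3.3
tool_pos: [0.4627, -0.0024, 0.2311]
tool_rot: [-3.141, -0.0, 1.953]
wrist_force: [-0.3, -0.4, 0.7]
grip_width: 0.999
grasp_force: 0.0
```

```bash
python3 go.py .4635 -.008 .096 112
python3 - <<'E'
from h import *
f=grab('scene');cv2.imwrite('pics/s2.png',cv2.resize(f['img'][80:210,220:360],None,fx=4,fy=4)[:,:,::-1])
E
```

```text
t 3.3 pos [ 0.4627 -0.0024  0.2311] rot [-1.7998e+02 -2.0000e-02  1.1191e+02] grip 0.999 0.0 F [-0.3 -0.4  0.7] q [-0.22  0.13  0.18  2.02 -0.03  0.99  0.36]
shift units [-0.11 -0.03  2.7 ] turn units [-0.004 -0.004 -0.016]
```

View pics/s2.png

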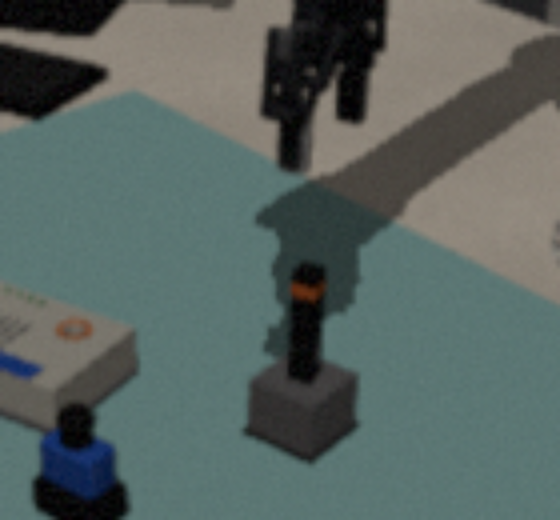

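The open gripper stands over the pen at crop (308,275), with one finger on each side. Next I descend and close.

Request:
step_arm(targets=[{"tx":-0.11,"ty":-0.03,"tz":0.3,"wx":0,"wy":0,"wz":0,"grip":0},{"tx":0,"ty":0,"tz":0.4,"wx":0,"wy":0,"wz":0,"grip":0},{"tx":0,"ty":0,"tz":0.4,"wx":0,"wy":0,"wz":0,"grip":0},{"tx":0,"ty":0,"tz":0.4,"wx":0,"wy":0,"wz":0,"grip":0},{"tx":0,"ty":0,"tz":0.4,"wx":0,"wy":0,"wz":0,"grip":0},{"tx":0,"ty":0,"tz":0.4,"wx":0,"wy":0,"wz":0,"grip":0},{"tx":0,"ty":0,"tz":0.3,"wx":0,"wy":0,"wz":0,"grip":0},{"tx":0,"ty":0,"tz":0.1,"wx":0,"wy":0,"wz":0,"grip":0},{"tx":0,"ty":0,"tz":0,"wx":0,"wy":0,"wz":0,"grip":0},{"tx":0,"ty":0,"tz":0,"wx":0,"wy":0,"wz":0,"grip":0}])

```text
t: 4.35
tool_pos: [0.4638, -0.0074, 0.0968]
tool_rot: [3.141, -0.0, 1.954]
wrist_force: [0.7, -0.9, 0.1]
grip_width: 0.999
grasp_force: 0.0
```

```bash
python3 go.py .4635 -.008 .096 112
```

```text
t 4.35 pos [ 0.4638 -0.0074  0.0968] rot [179.95  -0.   111.97] grip 0.999 0.0 F [ 0.7 -0.9  0.1] q [-0.18  0.34  0.16  2.13 -0.09  0.67  0.42]
shift units [-0.01 -0.01  0.02] turn units [ 0.008 -0.001 -0.006]
```

Request:
step_arm(targets=[{"tx":0,"ty":0,"tz":0,"wx":0,"wy":0,"wz":0,"grip":0.3},{"tx":0,"ty":0,"tz":0,"wx":0,"wy":0,"wz":0,"grip":0.45},{"tx":0,"ty":0,"tz":0,"wx":0,"wy":0,"wz":0,"grip":0.55},{"tx":0,"ty":0,"tz":0,"wx":0,"wy":0,"wz":0,"grip":0.62},{"tx":0,"ty":0,"tz":0,"wx":0,"wy":0,"wz":0,"grip":0.66},{"tx":0,"ty":0,"tz":0,"wx":0,"wy":0,"wz":0,"grip":0.7},{"tx":0,"ty":0,"tz":0,"wx":0,"wy":0,"wz":0,"grip":0.74},{"tx":0,"ty":0,"tz":0,"wx":0,"wy":0,"wz":0,"grip":0.8},{"tx":0,"ty":0,"tz":0,"wx":0,"wy":0,"wz":0,"grip":1},{"tx":0,"ty":0,"tz":0,"wx":0,"wy":0,"wz":0,"grip":1},{"tx":0,"ty":0,"tz":0,"wx":0,"wy":0,"wz":0,"grip":1},{"tx":0,"ty":0,"tz":0,"wx":0,"wy":0,"wz":0,"grip":1}], squeeze=40)

```text
t: 5.55
tool_pos: [0.4635, -0.0082, 0.0963]
tool_rot: [3.141, 0.0, 1.953]
wrist_force: [1.0, 0.2, 0.4]
grip_width: 0.23
grasp_force: 41.2
```

```bash
python3 go.py .4635 -.008 .231 112
```

```text
t 5.55 pos [ 0.4635 -0.0082  0.0963] rot [179.99   0.   111.89] grip 0.23 41.2 F [1.  0.2 0.4] q [-0.18  0.34  0.16  2.13 -0.09  0.67  0.42]
shift units [ 0.    0.   -2.69] turn units [ 0.001  0.    -0.02 ]
```

Request:
step_arm(targets=[{"tx":0,"ty":0,"tz":-0.1,"wx":0,"wy":0,"wz":0,"grip":1},{"tx":0,"ty":0,"tz":-0.2,"wx":0,"wy":0,"wz":0,"grip":1},{"tx":0,"ty":0,"tz":-0.3,"wx":0,"wy":0,"wz":0,"grip":1},{"tx":0,"ty":0,"tz":-0.3,"wx":0,"wy":0,"wz":0,"grip":1},{"tx":0,"ty":0,"tz":-0.3,"wx":0,"wy":0,"wz":0,"grip":1},{"tx":0,"ty":0,"tz":-0.3,"wx":0,"wy":0,"wz":0,"grip":1},{"tx":0,"ty":0,"tz":-0.3,"wx":0,"wy":0,"wz":0,"grip":1},{"tx":0,"ty":0,"tz":-0.2,"wx":0,"wy":0,"wz":0,"grip":1},{"tx":0,"ty":0,"tz":0,"wx":0,"wy":0,"wz":0,"grip":1},{"tx":0,"ty":0,"tz":0,"wx":0,"wy":0,"wz":0,"grip":1}])

```text
t: 6.55
tool_pos: [0.4633, -0.0082, 0.1963]
tool_rot: [3.141, 0.0, 1.953]
wrist_force: [-1.0, 0.3, -1.1]
grip_width: 0.231
grasp_force: 41.2
```

```bash
python3 go.py .606 .268 .196 112
python3 - <<'E'
from h import *
f=grab('scene');np.savez('s3.npz',**f);cv2.imwrite('pics/s3.png',cv2.resize(f['img'][90:210,230:350],None,fx=5,fy=5)[:,:,::-1])
o=ctrl.get_obs()['tool_pos']
for dz in(.019+.011,.0,-.046,-.091):  # expected pixels of grip axis points
    p=f['K']@(f['R']@(np.array(o)+[0,0,dz])+f['t']);print(dz,(p[:2]/p[2]).round(1),((p[:2]/p[2]-[230,90])*5).round())
E
```

```text
t 6.55 pos [ 0.4633 -0.0082  0.1963] rot [179.99   0.   111.89] grip 0.231 41.2 F [-1.   0.3 -1.1] q [-0.21  0.18  0.18  2.06 -0.04  0.91  0.38]
shift units [4.06 4.71 0.01] turn units [ 0.003  0.    -0.02 ]
0.03 [297.8 122. ] [339. 160.]
0.0 [297.3 131.7] [336. 208.]
-0.046 [296.6 145.9] [333. 279.]
-0.091 [295.9 159.1] [330. 346.]
```

View pics/s3.png

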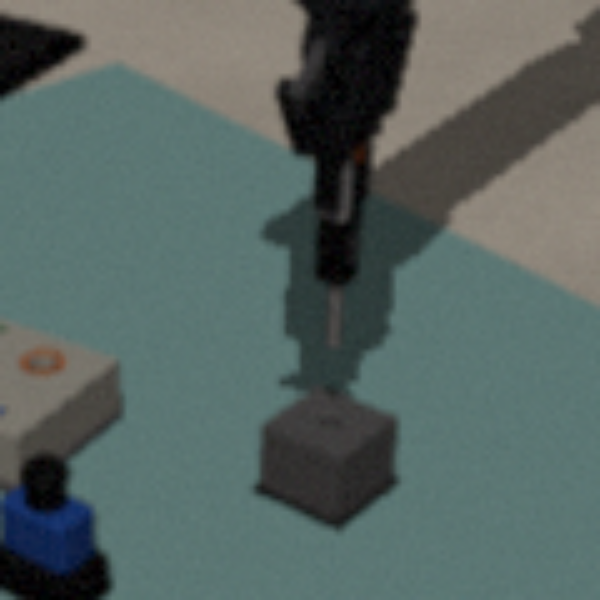

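The pen hangs straight. Its nose runs from crop (335,288) to (334,346), which matches the expected tip. Next I move over the green label.

Request:
step_arm(targets=[{"tx":0.2,"ty":0.23,"tz":0,"wx":0,"wy":0,"wz":0,"grip":1},{"tx":0.4,"ty":0.47,"tz":0,"wx":0,"wy":0,"wz":0,"grip":1},{"tx":0.4,"ty":0.47,"tz":0,"wx":0,"wy":0,"wz":0,"grip":1},{"tx":0.45,"ty":0.52,"tz":0,"wx":0,"wy":0,"wz":0,"grip":1},{"tx":0.45,"ty":0.52,"tz":0,"wx":0,"wy":0,"wz":0,"grip":1},{"tx":0.45,"ty":0.52,"tz":0,"wx":0,"wy":0,"wz":0,"grip":1},{"tx":0.45,"ty":0.52,"tz":0,"wx":0,"wy":0,"wz":0,"grip":1},{"tx":0.45,"ty":0.52,"tz":0,"wx":0,"wy":0,"wz":0,"grip":1},{"tx":0.4,"ty":0.47,"tz":0,"wx":0,"wy":0,"wz":0,"grip":1},{"tx":0.3,"ty":0.35,"tz":0,"wx":0,"wy":0,"wz":0,"grip":1},{"tx":0.11,"ty":0.12,"tz":0,"wx":0,"wy":0,"wz":0,"grip":1},{"tx":0,"ty":0,"tz":0,"wx":0,"wy":0,"wz":0,"grip":1}])

```text
t: 7.8
tool_pos: [0.6055, 0.2698, 0.1949]
tool_rot: [-3.14, -0.001, 1.955]
wrist_force: [1.0, -0.7, -0.7]
grip_width: 0.23
grasp_force: 41.2
```

```bash
python3 go.py .606 .268 .130 112
```

```text
t 7.8 pos [0.6055 0.2698 0.1949] rot [-1.7990e+02 -3.0000e-02  1.1203e+02] grip 0.23 41.2 F [ 1.  -0.7 -0.7] q [-0.51  0.52  0.07  1.56 -0.04  1.06 -0.04]
shift units [-0.04 -0.    1.3 ] turn units [-0.018 -0.006  0.005]
```

Request:
step_arm(targets=[{"tx":0,"ty":0,"tz":0.2,"wx":0,"wy":0,"wz":0,"grip":1},{"tx":0,"ty":0,"tz":0.3,"wx":0,"wy":0,"wz":0,"grip":1},{"tx":0,"ty":0,"tz":0.3,"wx":0,"wy":0,"wz":0,"grip":1},{"tx":0,"ty":0,"tz":0.3,"wx":0,"wy":0,"wz":0,"grip":1},{"tx":0,"ty":0,"tz":0.15,"wx":0,"wy":0,"wz":0,"grip":1},{"tx":0,"ty":0,"tz":0.05,"wx":0,"wy":0,"wz":0,"grip":1},{"tx":0,"ty":0,"tz":0,"wx":0,"wy":0,"wz":0,"grip":1},{"tx":0,"ty":0,"tz":0,"wx":0,"wy":0,"wz":0,"grip":1},{"tx":0,"ty":0,"tz":0,"wx":0,"wy":0,"wz":0,"grip":1}])

```text
t: 8.7
tool_pos: [0.6068, 0.2683, 0.1322]
tool_rot: [3.14, -0.0, 1.953]
wrist_force: [0.2, 0.6, -0.9]
grip_width: 0.228
grasp_force: 41.2
```

```bash
python3 go.py .606 .268 .130 112
python3 - <<'E'
from h import *
f=grab('scene');cv2.imwrite('pics/s4.png',cv2.resize(f['img'][170:280,280:390],None,fx=5,fy=5)[:,:,::-1])
o=ctrl.get_obs()['tool_pos']
for p in(np.array(o)-[0,0,.091],[.606,.268,.006],[.606,.268,.039]):
    p=f['K']@(f['R']@np.array(p)+f['t']);print(((p[:2]/p[2]-[280,170])*5).round())
E
```

```text
t 8.7 pos [0.6068 0.2683 0.1322] rot [ 1.7991e+02 -1.0000e-02  1.1189e+02] grip 0.228 41.2 F [ 0.2  0.6 -0.9] q [-0.51  0.59  0.07  1.61 -0.05  0.94 -0.04]
shift units [ 0.   -0.02  0.04] turn units [ 0.015 -0.001 -0.019]
[239. 382.]
[234. 433.]
[240. 385.]
```

View pics/s4.png

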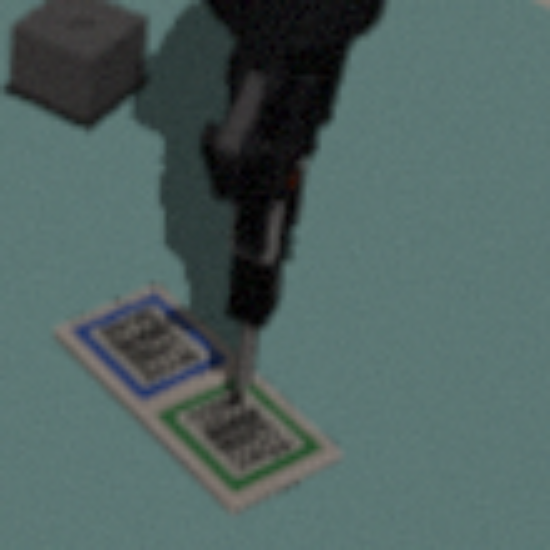

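The nose tip, at crop (243,386), hangs about 3.5 cm above the middle of the green label, at crop (240,433). I hold it there.

Request:
step_arm(targets=[{"tx":0,"ty":0,"tz":0,"wx":0,"wy":0,"wz":0,"grip":1},{"tx":0,"ty":0,"tz":0,"wx":0,"wy":0,"wz":0,"grip":1},{"tx":0,"ty":0,"tz":0,"wx":0,"wy":0,"wz":0,"grip":1},{"tx":0,"ty":0,"tz":0,"wx":0,"wy":0,"wz":0,"grip":1},{"tx":0,"ty":0,"tz":0,"wx":0,"wy":0,"wz":0,"grip":1},{"tx":0,"ty":0,"tz":0,"wx":0,"wy":0,"wz":0,"grip":1},{"tx":0,"ty":0,"tz":0,"wx":0,"wy":0,"wz":0,"grip":1},{"tx":0,"ty":0,"tz":0,"wx":0,"wy":0,"wz":0,"grip":1},{"tx":0,"ty":0,"tz":0,"wx":0,"wy":0,"wz":0,"grip":1},{"tx":0,"ty":0,"tz":0,"wx":0,"wy":0,"wz":0,"grip":1},{"tx":0,"ty":0,"tz":0,"wx":0,"wy":0,"wz":0,"grip":1},{"tx":0,"ty":0,"tz":0,"wx":0,"wy":0,"wz":0,"grip":1}])

```text
t: 9.95
tool_pos: [0.6062, 0.2679, 0.1313]
tool_rot: [-3.142, -0.0, 1.953]
wrist_force: [0.9, 0.3, -0.4]
grip_width: 0.23
grasp_force: 41.2
```

Request:
step_arm(targets=[{"tx":0,"ty":0,"tz":0,"wx":0,"wy":0,"wz":0,"grip":1},{"tx":0,"ty":0,"tz":0,"wx":0,"wy":0,"wz":0,"grip":1},{"tx":0,"ty":0,"tz":0,"wx":0,"wy":0,"wz":0,"grip":1},{"tx":0,"ty":0,"tz":0,"wx":0,"wy":0,"wz":0,"grip":1},{"tx":0,"ty":0,"tz":0,"wx":0,"wy":0,"wz":0,"grip":1},{"tx":0,"ty":0,"tz":0,"wx":0,"wy":0,"wz":0,"grip":1},{"tx":0,"ty":0,"tz":0,"wx":0,"wy":0,"wz":0,"grip":1},{"tx":0,"ty":0,"tz":0,"wx":0,"wy":0,"wz":0,"grip":1},{"tx":0,"ty":0,"tz":0,"wx":0,"wy":0,"wz":0,"grip":1},{"tx":0,"ty":0,"tz":0,"wx":0,"wy":0,"wz":0,"grip":1},{"tx":0,"ty":0,"tz":0,"wx":0,"wy":0,"wz":0,"grip":1},{"tx":0,"ty":0,"tz":0,"wx":0,"wy":0,"wz":0,"grip":1}])

```text
t: 11.15
tool_pos: [0.6062, 0.2679, 0.1313]
tool_rot: [-3.142, -0.0, 1.953]
wrist_force: [-0.1, -0.1, -1.2]
grip_width: 0.23
grasp_force: 41.2
```

Request:
step_arm(targets=[{"tx":0,"ty":0,"tz":0,"wx":0,"wy":0,"wz":0,"grip":1},{"tx":0,"ty":0,"tz":0,"wx":0,"wy":0,"wz":0,"grip":1},{"tx":0,"ty":0,"tz":0,"wx":0,"wy":0,"wz":0,"grip":1},{"tx":0,"ty":0,"tz":0,"wx":0,"wy":0,"wz":0,"grip":1},{"tx":0,"ty":0,"tz":-0.2,"wx":0,"wy":0,"wz":0,"grip":1},{"tx":0,"ty":0,"tz":-0.3,"wx":0,"wy":0,"wz":0,"grip":1},{"tx":0,"ty":0,"tz":-0.4,"wx":0,"wy":0,"wz":0,"grip":1},{"tx":0,"ty":0,"tz":-0.4,"wx":0,"wy":0,"wz":0,"grip":1},{"tx":0,"ty":0,"tz":-0.4,"wx":0,"wy":0,"wz":0,"grip":1},{"tx":0,"ty":0,"tz":-0.2,"wx":0,"wy":0,"wz":0,"grip":1},{"tx":0,"ty":0,"tz":0,"wx":0,"wy":0,"wz":0,"grip":1}])

```text
t: 12.25
tool_pos: [0.6076, 0.2685, 0.2293]
tool_rot: [3.137, -0.0, 1.953]
wrist_force: [-1.3, -0.1, -0.5]
grip_width: 0.224
grasp_force: 41.2
```

```bash
python3 go.py .5544 -.1833 .225 112
```

```text
t 12.25 pos [0.6076 0.2685 0.2293] rot [ 1.7972e+02 -2.0000e-02  1.1189e+02] grip 0.224 41.2 F [-1.3 -0.1 -0.5] q [-0.51  0.49  0.08  1.53 -0.04  1.12 -0.04]
shift units [-7.99 -4.36  0.06] turn units [ 0.049 -0.004 -0.02 ]
```

Request:
step_arm(targets=[{"tx":-0.3,"ty":-0.16,"tz":0,"wx":0,"wy":0,"wz":0,"grip":1},{"tx":-0.55,"ty":-0.3,"tz":0,"wx":0,"wy":0,"wz":0,"grip":1},{"tx":-0.55,"ty":-0.3,"tz":0,"wx":0,"wy":0,"wz":0,"grip":1},{"tx":-0.55,"ty":-0.3,"tz":0,"wx":0,"wy":0,"wz":0,"grip":1},{"tx":-0.55,"ty":-0.3,"tz":0,"wx":0,"wy":0,"wz":0,"grip":1},{"tx":-0.55,"ty":-0.3,"tz":0,"wx":0,"wy":0,"wz":0,"grip":1},{"tx":-0.55,"ty":-0.3,"tz":0,"wx":0,"wy":0,"wz":0,"grip":1},{"tx":-0.55,"ty":-0.3,"tz":0,"wx":0,"wy":0,"wz":0,"grip":1},{"tx":-0.55,"ty":-0.3,"tz":0,"wx":0,"wy":0,"wz":0,"grip":1},{"tx":-0.55,"ty":-0.3,"tz":0,"wx":0,"wy":0,"wz":0,"grip":1},{"tx":-0.55,"ty":-0.3,"tz":0,"wx":0,"wy":0,"wz":0,"grip":1},{"tx":-0.55,"ty":-0.3,"tz":0,"wx":0,"wy":0,"wz":0,"grip":1}])

```text
t: 13.45
tool_pos: [0.5619, -0.0937, 0.2249]
tool_rot: [-3.139, -0.001, 1.952]
wrist_force: [1.4, -0.6, -0.6]
grip_width: 0.236
grasp_force: 41.2
```

Request:
step_arm(targets=[{"tx":-0.55,"ty":-0.3,"tz":0,"wx":0,"wy":0,"wz":0,"grip":1},{"tx":-0.55,"ty":-0.3,"tz":0,"wx":0,"wy":0,"wz":0,"grip":1},{"tx":-0.3,"ty":-0.16,"tz":0,"wx":0,"wy":0,"wz":0,"grip":1},{"tx":-0.2,"ty":-0.1,"tz":0,"wx":0,"wy":0,"wz":0,"grip":1},{"tx":0,"ty":0,"tz":0,"wx":0,"wy":0,"wz":0,"grip":1},{"tx":0,"ty":0,"tz":0,"wx":0,"wy":0,"wz":0,"grip":1}])

```text
t: 14.05
tool_pos: [0.5536, -0.1806, 0.2257]
tool_rot: [-3.141, -0.001, 1.953]
wrist_force: [-0.3, 1.4, -0.5]
grip_width: 0.228
grasp_force: 41.2
```

```bash
python3 go.py .5544 -.1833 .156 112
```

```text
t 14.05 pos [ 0.5536 -0.1806  0.2257] rot [-1.7996e+02 -7.0000e-02  1.1191e+02] grip 0.228 41.2 F [-0.3  1.4 -0.5] q [ 0.08  0.36  0.24  1.75 -0.1   1.05  0.73]
shift units [-0.06 -0.    1.39] turn units [-0.007 -0.013 -0.016]
```

Request:
step_arm(targets=[{"tx":-0.04,"ty":0,"tz":0.2,"wx":0,"wy":0,"wz":0,"grip":1},{"tx":0,"ty":0,"tz":0.35,"wx":0,"wy":0,"wz":0,"grip":1},{"tx":0,"ty":0,"tz":0.35,"wx":0,"wy":0,"wz":0,"grip":1},{"tx":0,"ty":0,"tz":0.3,"wx":0,"wy":0,"wz":0,"grip":1},{"tx":0,"ty":0,"tz":0.2,"wx":0,"wy":0,"wz":0,"grip":1},{"tx":0,"ty":0,"tz":0,"wx":0,"wy":0,"wz":0,"grip":1},{"tx":0,"ty":0,"tz":0,"wx":0,"wy":0,"wz":0,"grip":1}])

```text
t: 14.75
tool_pos: [0.5549, -0.1831, 0.1563]
tool_rot: [-3.142, -0.0, 1.953]
wrist_force: [-0.2, -0.5, -0.3]
grip_width: 0.229
grasp_force: 41.2
```

```bash
python3 go.py .5544 -.1833 .156 112
python3 - <<'E'
from h import *
f=grab('scene');cv2.imwrite('pics/s5.png',cv2.resize(f['img'][110:190,190:290],None,fx=7,fy=7,interpolation=cv2.INTER_CUBIC)[:,:,::-1])
o=np.array(ctrl.get_obs()['tool_pos'])
for p in(o-[0,0,.091],[o[0],o[1],.045],[.5544,-.1833,.045]):
    p=f['K']@(f['R']@np.array(p)+f['t']);print(((p[:2]/p[2]-[190,110])*7+3).round())
E
```

```text
t 14.75 pos [ 0.5549 -0.1831  0.1563] rot [-180.     -0.    111.91] grip 0.229 41.2 F [-0.2 -0.5 -0.3] q [ 0.1   0.44  0.22  1.81 -0.12  0.91  0.76]
shift units [ 0.   -0.01  0.01] turn units [-0.001 -0.    -0.016]
[333. 333.]
[336. 371.]
[337. 371.]
```

View pics/s5.png

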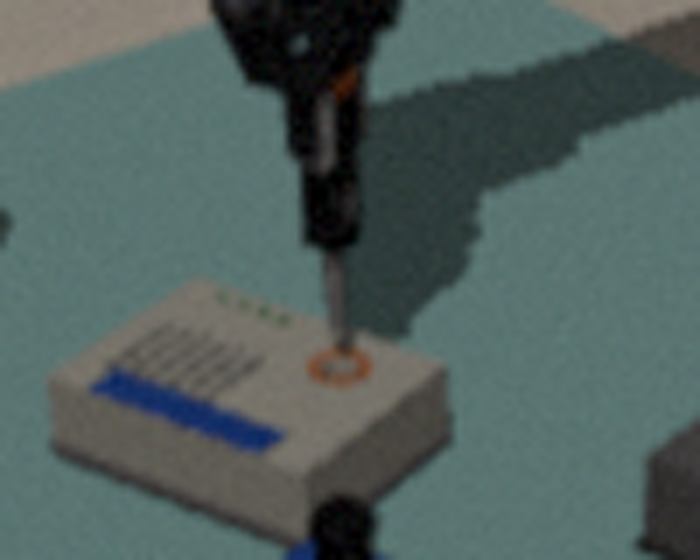

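The nose tip, at crop (339,335), is just above the ring at crop (340,367). I check the ring centre more closely before inserting.

Run:
```python
from h import *
T=dict(np.load('top.npz'));S=dict(np.load('scene.npz'))
P=[]
for n,f,(u0,v0,u1,v1) in(('top',T,(304,201,326,223)),('scene',S,(228,155,249,169))):
    k=8;I=cv2.resize(f['img'][v0:v1,u0:u1],None,fx=k,fy=k,interpolation=cv2.INTER_CUBIC).astype(int)
    w=I[...,0]-I[...,2];bg=np.median(w);m=(w-bg>0.45*(w.max()-bg)).astype(np.uint8)
    c=max(cv2.findContours(m,cv2.RETR_EXTERNAL,cv2.CHAIN_APPROX_NONE)[0],key=cv2.contourArea)
    e=cv2.fitEllipse(c);px=np.array([u0,v0])+(np.array(e[0])+.5)/k-.5
    print(n,px.round(2),np.array(e[1])/k,'xy',ray(f,*px,.045).round(4))
C=cloud(T);q=C[(abs(C[...,2]-.045)<.008)&(abs(C[...,0]-.59)<.1)&(abs(C[...,1]+.21)<.1)]
r=cv2.minAreaRect(q[:,:2].astype(np.float32)*1000);print(r)
o=ctrl.get_obs()['tool_pos'];print(np.round(o,4))
f=grab('scene');g=f['img'].mean(2)
for v in range(143,164):print(v,g[v,229:248].round().astype(int))
for z in(.110,.09,.065):
    p=f['K']@(f['R']@(np.array([o[0],o[1],z]))+f['t']);print(z,(p[:2]/p[2]).round(2))
```

```text
top [314.53 211.79] [9.0201292  9.37494755] xy [ 0.5551 -0.1831  0.045 ]
scene [238.11 161.86] [5.17573881 9.21569061] xy [ 0.5511 -0.1859  0.045 ]
((590.326904296875, -208.3701171875), (110.04859161376953, 150.77301025390625), 17.847797393798828)
[ 0.5553 -0.1834  0.1568]
143 [108 110 106  97  51   3   0   9  11   7   3  13  36  58  54  52  55  56
  54]
144 [108 105 109  97  56  24  14   0   1   4  15  36  51  54  51  56  52  55
  55]
145 [105 106 110 101  89  77  56  18  12  16  27  47  51  58  50  59  55  55
  53]
146 [106 105 107 108 106 103  84  47  34  33  40  54  56  56  56  55  54  54
  52]
147 [106 108 107 104 106 106  97  59  51  51  45  52  52  56  52  52  53  56
  55]
148 [108 106 109 108 105 108  94  62  65  56  50  52  50  55  57  54  55  56
  53]
149 [105 106 105 105 106 107  96  72  70  65  44  51  55  54  55  52  51  54
  53]
150 [107 102 107 109 105 105 101  73  72  67  46  55  53  54  54  53  54  56
  51]
151 [107 104 106 108 110 110 100  74  73  62  51  55  54  55  57  55  56  53
  52]
152 [104 107 107 107 108 108  98  80  73  64  43  55  55  52  53  53  52  51
  
[... 280 characters left out ...]
2 112  98  77  68  50  58  56  55  57  54  56  54
  57]
157 [111 115 113 111 113 113 116 110 101  87  59  67  80  81  65  59  56  55
  68]
158 [111 112 114 113 115 111 115 113 102  80  58  74 103 100  95  84  77  73
  94]
159 [113 113 111 114 112 114 115 111  93  58  52  75 106 110 111 106 106 104
 108]
160 [113 113 114 114 114 110 101  93  87  74  57  76  91 103 113 113 110 115
 112]
161 [111 111 114 115 107  93  88  91  91  95  87  90  81  90 105 113 114 114
 114]
162 [112 109 114 109 108  85  80  84  89  98  99  91  78  83 106 113 113 112
 112]
163 [113 113 111 112 105  90  74  70  84  90  90  80  74  91 107 113 114 112
 114]
0.11 [236.58 145.  ]
0.09 [236.87 150.54]
0.065 [237.22 157.31]
```

Request:
step_arm(targets=[{"tx":0,"ty":-0.02,"tz":0.1,"wx":0,"wy":0,"wz":0,"grip":1},{"tx":0,"ty":0,"tz":0.1,"wx":0,"wy":0,"wz":0,"grip":1},{"tx":0,"ty":0,"tz":0.1,"wx":0,"wy":0,"wz":0,"grip":1},{"tx":0,"ty":0,"tz":0.1,"wx":0,"wy":0,"wz":0,"grip":1},{"tx":0,"ty":0,"tz":0.08,"wx":0,"wy":0,"wz":0,"grip":1},{"tx":0,"ty":0,"tz":0,"wx":0,"wy":0,"wz":0,"grip":1},{"tx":0,"ty":0,"tz":0,"wx":0,"wy":0,"wz":0,"grip":1}])

```text
t: 15.55
tool_pos: [0.5538, -0.1837, 0.1321]
tool_rot: [-3.141, -0.0, 1.953]
wrist_force: [-0.2, 0.4, -0.6]
grip_width: 0.23
grasp_force: 41.2
```

Request:
step_arm(targets=[{"tx":0,"ty":0,"tz":0.05,"wx":0,"wy":0,"wz":0,"grip":1},{"tx":0,"ty":0,"tz":0.05,"wx":0,"wy":0,"wz":0,"grip":1},{"tx":0,"ty":0,"tz":0,"wx":0,"wy":0,"wz":0,"grip":1},{"tx":0,"ty":0,"tz":0,"wx":0,"wy":0,"wz":0,"grip":1}])

```text
t: 15.95
tool_pos: [0.5538, -0.1836, 0.1272]
tool_rot: [-3.141, -0.0, 1.953]
wrist_force: [-1.0, -0.4, -0.6]
grip_width: 0.23
grasp_force: 41.2
```

The nose is about 9 mm into the hole with no contact force. I continue to the button.

Request:
step_arm(targets=[{"tx":0,"ty":0,"tz":0.06,"wx":0,"wy":0,"wz":0,"grip":1},{"tx":0,"ty":0,"tz":0.06,"wx":0,"wy":0,"wz":0,"grip":1},{"tx":0,"ty":0,"tz":0.06,"wx":0,"wy":0,"wz":0,"grip":1},{"tx":0,"ty":0,"tz":0,"wx":0,"wy":0,"wz":0,"grip":1},{"tx":0,"ty":0,"tz":0,"wx":0,"wy":0,"wz":0,"grip":1}])

```text
t: 16.45
tool_pos: [0.5538, -0.1836, 0.1183]
tool_rot: [-3.141, -0.0, 1.953]
wrist_force: [-0.9, 0.8, 0.6]
grip_width: 0.227
grasp_force: 41.4
```

Request:
step_arm(targets=[{"tx":0,"ty":0,"tz":0.05,"wx":0,"wy":0,"wz":0,"grip":1},{"tx":0,"ty":0,"tz":0.05,"wx":0,"wy":0,"wz":0,"grip":1},{"tx":0,"ty":0,"tz":0,"wx":0,"wy":0,"wz":0,"grip":1},{"tx":0,"ty":0,"tz":0,"wx":0,"wy":0,"wz":0,"grip":1},{"tx":0,"ty":0,"tz":0,"wx":0,"wy":0,"wz":0,"grip":1}])

```text
t: 16.95
tool_pos: [0.5539, -0.1837, 0.1135]
tool_rot: [3.141, 0.0, 1.953]
wrist_force: [0.2, 0.1, 3.6]
grip_width: 0.231
grasp_force: 41.7
```

Request:
step_arm(targets=[{"tx":0,"ty":0,"tz":0.03,"wx":0,"wy":0,"wz":0,"grip":1},{"tx":0,"ty":0,"tz":0.03,"wx":0,"wy":0,"wz":0,"grip":1},{"tx":0,"ty":0,"tz":0.02,"wx":0,"wy":0,"wz":0,"grip":1},{"tx":0,"ty":0,"tz":0,"wx":0,"wy":0,"wz":0,"grip":1},{"tx":0,"ty":0,"tz":0,"wx":0,"wy":0,"wz":0,"grip":1},{"tx":0,"ty":0,"tz":0,"wx":0,"wy":0,"wz":0,"grip":1}], squeeze=55)

```text
t: 17.55
tool_pos: [0.5541, -0.1838, 0.1102]
tool_rot: [3.141, 0.0, 1.953]
wrist_force: [-3.5, 1.1, 11.7]
grip_width: 0.225
grasp_force: 56.8
```

Run:
```python
from h import *
F=[]
for i in range(8): grab('scene'); F.append(ctrl.get_obs()['wrist_force'])
print(np.mean(F,0).round(2)); o=ctrl.get_obs(); print(o['tool_pos'],o['t'],o['grasp_force'])
```

```text
[-2.68  0.73 10.47]
[ 0.55406497 -0.18376973  0.11015793] 17.95 56.7581570148468
```

```bash
python3 -c "
from bench import ctrl
print(ctrl.sign_off())"
```

```text
the job is handed in; nothing more can be done
None
```

I handed the job in at about 18 s: the pen was held upright about 3.5 cm above the green label for over two seconds, and the gripper now holds its nose through the orange-ringed hole with about 11 N on the red button, above the 6 N that takes it to its stop.

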